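# Stamp a plant tag with a mallet

## Task

Lay the wooden plant tag flat in the hand stamp, its round head down inside the round nest under the punch and its stem out through the gap in the nest's rim, and let go of it. Then take the mallet by its handle and, with its metal head, drive the sprung punch fully down onto the tag with a brisk downward blow, not a slow push. Finally set the mallet gently back down on the counter clear of the stamp, with the tag still in the nest and the jar, pot and bowl left where they stand.

Things in the scene. Friction and masses are not known exactly. Their poses are not given: they have to be found in the camera images.
- stand: Hand stamp, dark steel, fixed. Origin on the counter below the punch axis, z up, +x to its column, -x its open side. Base plate x -55 to +65, y +-45 mm, top at z = 14. Column 26 x 50 mm at x = +50. Bridge holding the punch: x -15 to +63, y +-18, z 64 to 80 mm.
- nest (a point): Centre of the nest's floor, on the punch axis, 14 mm above the counter (top of the base plate). The nest is a raised aluminium C-shaped rim around it: inside diameter 50 mm, outside 60 mm, 5 mm high, with a 22 mm wide gap on the stand's -x side for the stem.
- punch_top (a point): Centre of the top of the punch's round cap (34 mm across, 12 mm thick), 124 mm above the counter at rest; it goes down with the punch. The punch is a steel pin of 16 mm diameter; its lower end is 34 mm above the nest's floor at rest.
- punch (a joint): How far the punch is down, in m: 0 at rest, meets the top of a seated tag at 0.026, stop at 0.0275. A spring pushes it back up: about 3 N at the top, 8 N at the bottom.
- tag: Beech plant tag, flat, 8 mm thick, 30 g: round head 44 mm across, straight stem 14 mm wide along -x, its point 112 mm from the head's centre. Origin at the centre of the head's underside, z up. Starts flat on the counter. In the nest its stem lies along the stand's -x and overhangs the base plate from 55 mm on.
- tag_stem (a point): Point to grip the tag: middle of the stem (14 mm wide, 8 mm thick), 85 mm from the head's centre, at mid thickness. Grip across the stem, from above.
- mallet: Kitchen mallet, about 450 g: upright aluminium cylinder head 58 mm across, 60 mm high, with a wooden handle sticking out level along -x. It starts standing on one of its flat striking faces on the counter. Origin at the centre of that lower face, z up.
- mallet_grip (a point): Point to grip the mallet: middle of the handle's section (20 mm wide, 22 mm high, centred 30 mm above the lower face), 65 mm from the head's axis. The handle reaches 150 mm from the head's axis.
- mallet_head (a point): Centre of the mallet's head, 30 mm above its lower face.
- jar: Bystander: amber glass jar with a metal lid, 84 mm across, 150 mm high; origin under its centre.
- pot: Bystander: terracotta pot 110 mm across and 105 mm high with an ivy up to 250 mm; origin under its centre.
- bowl: Bystander: white bowl 116 mm across, 50 mm high; origin under its centre.

How it is judged:
By the outcome, as a careful person would: the job done as asked, in the order asked, and still so for the second after the job is handed in, with the robot touching nothing.
It also fails if it takes over 64 s, if anything falls off the work surface, if the arm or the gripper's body presses on something with over 40 N, if the wrist force passes 120 N, or if a joint passes its speed limit or range.

## Robot

A 6-joint arm with a two-finger parallel gripper is mounted at the origin on the work surface. World frame = base frame: x ahead of the robot, y to its left, z up, the work surface at z = 0. Lengths are in m, angles in degrees, forces in N, time in s.
With the tool pointing down it reaches from about 0.325 to 0.75 m from the base axis. Payload 7.6 kg.
Tool frame: the origin (TCP) lies at the centre of the arm's flange, where the gripper is bolted on; the fingertips stand 173 mm ahead of it and the grasp point (between the pads) lies 155 mm ahead of it (robot.grip_point_offset is the distance from the TCP to the grasp point, in m); z points along the fingers, y is the direction in which the jaws open and shut (so a half turn about z gives the same grasp; the last joint's range is limited). The gripper opens to 85 mm and grips with 20 to 120 N. Pads are 22 mm wide; open, the fingers measure 114 mm over their backs; the gripper's body (76 mm by 85 mm) begins 54 mm behind the grasp point. The pads swing forward as they close: fully open they stand 13 mm farther back than shut.
Start: joints at [-73.642, 2.991, 80.254, -0, 96.75, -4.028], TCP at [0.183, -0.492, 0.405] pointing down, gripper open.
Joint ranges: [-166.34, 166.34], [-52.06, 124.39], [6.96, 135.62], [-60.46, 240.46], [14.63, 156.25], [-167.68, 167.68]. Speed limits (degrees/s): [147.25, 147.25, 172.46, 180, 180, 180].

## Interface

Orientations are given as [roll, pitch, yaw] about the fixed x, y, z axes, in that order (R = Rz(yaw) Ry(pitch) Rx(roll)).
In Python, from cell import robot gives the robot as it stands. The module is installed in compiled form; this text tells all that it offers.
- The arm moves only by the shell command python3 -m creep 'ROWS' [OPENING] [FORCE]. ROWS is JSON, a list of rows, each an object with "travel": the shift along the tool's x, y, z in mm, a list of three; "angular": the turn, a rotation vector about the tool's x, y, z in degrees, a list of three. In form: [{"travel": [tx, ty, tz], "angular": [wx, wy, wz]}, ...]. A call has 1 to 20 rows; each row is the pose to reach, as a shift and turn from the pose commanded when the call began, along the tool's axes at that moment; what a row does not reach only later rows make up. A row lasts 1/8 s, in which the tool goes at most 62.5 mm and 10.7 degrees, less where a joint would pass 70% of its speed; a pose out of reach is approached as far as the arm can. A call with a gripper value outside its range is refused whole. OPENING is the closure in counts, from 0 (fully open) to 255 (shut), set as the call begins (- or left out, the last holds). The fingers move at their own pace and stop on an object; FORCE is the grip in N (left out, the last holds). Time passes only in rows, so rows that repeat a pose let the fingers close. It gives the time, the measured TCP pose, the force and the opening at its end, in the units of the state.
- robot.get_obs(): the state, without advancing time (a new reading comes with each control period).
- robot.capture(name): name is "side" or "top"; returns a dict with "image" (480x640x3 uint8, red, green, blue), "intrinsics" (3x3 intrinsics, pixels), "D" ([k1, k2, p1, p2, k3] as OpenCV has them; the pictures are not rectified), "eye" and "attitude" of the camera in the world. Camera axes: x right, y down, z forward; pixel columns grow to the right and rows downward; lengths in m; the calibration is good to about 2 mm. A picture is of the moment at which its call begins. There is no depth.
- robot.finish_job(): hands the job in, once; it reports no verdict.
The state is a dict: "time_s": time; "q": joint angles; "dq": joint speeds; "joint_torque": joint torques, N m; "tcp_pos": TCP position; "orientation": TCP orientation; "contact_force": force on the tool from outside, world axes, zero at the start; "torque": the same for the moment, N m; "opening": opening from 0.0 (shut) to 1.0 (fully open).
Only numpy, scipy, OpenCV 4.12 (cv2) and the standard library are available. Lean on these libraries where they do the work, as an engineer would, in place of code of your own. Each camera call takes 0.05 s, during which the arm holds its last target. There are 200 camera calls.

## Working session

There is one attempt and no reset: what is moved stays moved. The work goes in short steps, Python scripts to look and compute and a shell command to move; the robot and the scene stay as the last step left them, time stands still between calls to the robot, and variables do not carry over. Pictures are saved under pics/ and viewed, about 8 in all and at most 12, crops included, and the job is handed in when it is done.

```bash
mkdir -p pics
cat > h.py <<'E'
import numpy as np, cv2
from scipy.spatial.transform import Rotation as R
from cell import robot
def cap(n,save=None):
    c=robot.capture(n)
    if save: cv2.imwrite('pics/'+save,c['image'][:,:,::-1])
    return c
E
python3 - <<'E'
from h import *
for n in('top','side'):
    c=cap(n,n+'1.png'); print(n,c['intrinsics'],c['D'],c['eye'],c['attitude'])
print(robot.get_obs())
E
```

```text
top [[470.72241509   0.         316.18814383]
 [  0.         470.72241509 236.46240303]
 [  0.           0.           1.        ]] [-0.10334865  0.          0.          0.          0.        ] [ 0.50770586 -0.01991718  1.19872695] [-173.18961651    0.55882794  -91.41512091]
side [[571.22428352   0.         309.95875135]
 [  0.         571.22428352 247.03574267]
 [  0.           0.           1.        ]] [-0.13220364  0.          0.          0.          0.        ] [0.34299415 1.08031888 1.35988554] [-138.56858697   -0.2561703  -164.53800754]
{'time_s': 0.1, 'q': array([-7.36415578e+01,  3.02461969e+00,  8.03061901e+01, -5.01108736e-04,
        9.67490804e+01, -4.02717544e+00]), 'dq': array([-0.07122341, -0.10020371, -0.17559687, -0.0832074 , -0.05283402,
        0.00935297]), 'joint_torque': array([ 1.69303923e-03, -3.82584679e+01, -3.60984814e+01, -2.67643188e-06,
        4.80674207e-03,  2.15540217e-05]), 'tcp_pos': array([ 0.18289823, -0.49209071,  0.40395617]), 'orientation': array([-1.79920272e+02, -5.11416368e-03,  2.03855556e+01]), 'contact_force': array([0.06984279, 0.00884609, 0.56125336]), 'torque': array([ 0.0151729 ,  0.04233984, -0.00590762]), 'opening': 1.000202974125278}
```

View pics/top1.png

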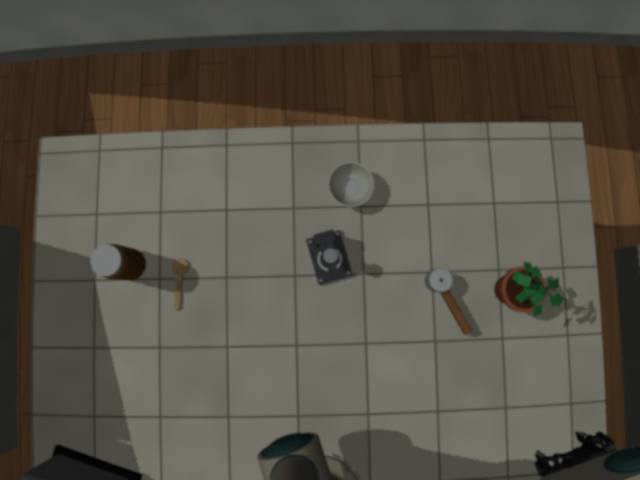

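View pics/side1.png

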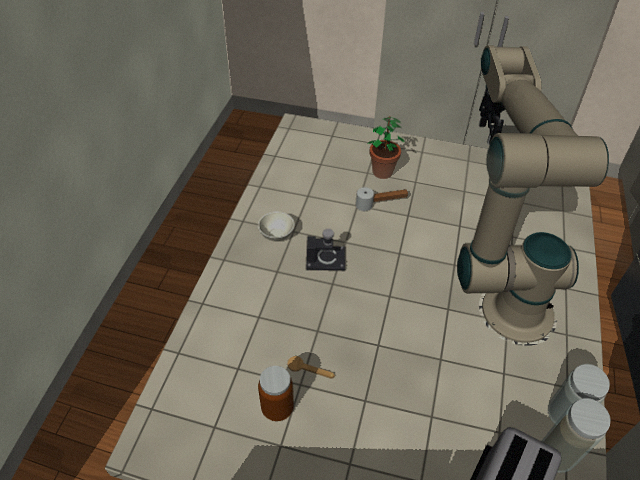

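The top view has image up ≈ +x and left ≈ +y. The tag's head is at (180,266) with its stem pointing down to (179,308). The stand is near (329,257), the mallet head at (440,281) with its handle running to (467,331). Next, zoomed crops.

Run:
```python
from h import *
t=cv2.imread('pics/top1.png');s=cv2.imread('pics/side1.png')
def cr(im,u,v): return cv2.resize(im[v-33:v+33,u-33:u+33],(266,266),interpolation=cv2.INTER_CUBIC)
m=np.vstack([np.hstack([cr(t,180,285),cr(t,329,257),cr(t,452,302)]),np.hstack([cr(s,312,366),cr(s,327,250),cr(s,382,196)])])
m=np.clip(m.astype(float)*1.5,0,255).astype('uint8')
cv2.imwrite('pics/m1.png',m)
```

```text
(no output)
```

View pics/m1.png

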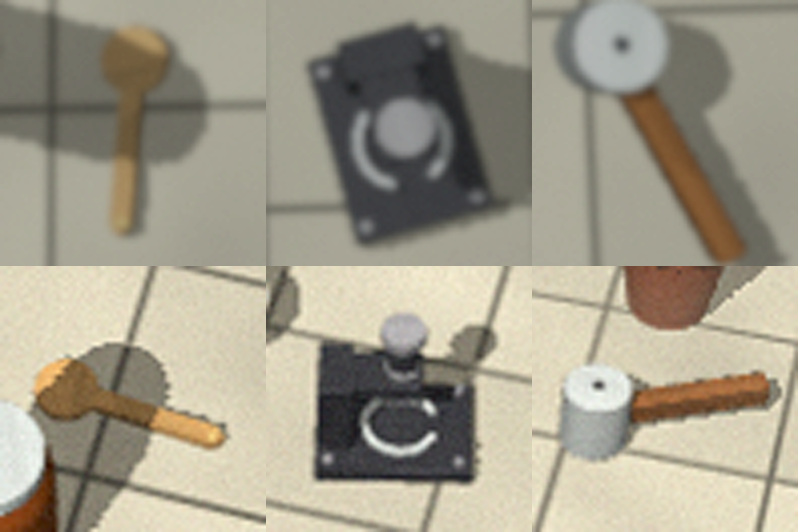

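```bash
cat >> h.py <<'E'
def ray(c,uv,z):
    uv=np.asarray(uv,float).reshape(-1,1,2)
    p=cv2.undistortPoints(uv,c['intrinsics'],c['D'])[:,0]
    d=np.c_[p,np.ones(len(p))]@R.from_euler('xyz',c['attitude'],degrees=True).as_matrix().T
    e=np.array(c['eye']); return (e+d*((z-e[2])/d[:,2])[:,None])[:,:2]
def pix(c,X):
    A=R.from_euler('xyz',c['attitude'],degrees=True).as_matrix()
    P=(np.atleast_2d(X)-c['eye'])@A
    return cv2.projectPoints(P,np.zeros(3),np.zeros(3),c['intrinsics'],c['D'])[0][:,0]
def plan(c,z,x0,y0,w=.2,s=.0005):
    "ortho image of plane z: col = (x-x0+w/2)/s, row=(y-y0+w/2)/s"
    n=int(w/s); a=np.arange(n)*s-w/2
    X,Y=np.meshgrid(x0+a,y0+a); m=pix(c,np.c_[X.ravel(),Y.ravel(),np.full(X.size,z)]).astype('f4').reshape(n,n,2)
    return cv2.remap(c['image'],m[...,0],m[...,1],cv2.INTER_LINEAR)
def blobs(mask):
    n,l,st,ce=cv2.connectedComponentsWithStats(mask.astype('uint8')); return n,l,st,ce
E
python3 - <<'E'
from h import *
for n in('top','side'):
    c=cap(n); print(n)
    hsv=cv2.cvtColor(c['image'],cv2.COLOR_RGB2HSV)
    # tag
    uv=dict(top=(180,285),side=(312,366))[n]
    g=ray(c,[uv],.008)[0]; im=plan(c,.008,*g); h=cv2.cvtColor(im,cv2.COLOR_RGB2HSV)
    m=((h[...,0]<25)&(h[...,1]>75)).astype('uint8')
    k,l,st,ce=blobs(m); b=[i for i in range(1,k) if st[i,4]>300]
    i=min(b,key=lambda i:np.hypot(*(ce[i]-200))); mm=(l==i).astype('uint8')
    D=cv2.distanceTransform(mm,cv2.DIST_L2,5); v=np.argwhere(D>D.max()-1).mean(0)[::-1]
    P=np.argwhere(mm)[:,::-1]; r=np.hypot(*(P-v).T); S=P[(r>60)&(r<200)]
    vx,vy,x,y=cv2.fitLine(S.astype('f4'),cv2.DIST_L2,0,.01,.01)[:,0]
    far=P[r.argmax()]
    w=lambda p:g-.1+np.array(p)*.0005
    print('tag area mm2',mm.sum()*.25,'R',D.max()*.5,'head',w(v),'stemdir',np.degrees(np.arctan2(vy,vx)),'stem c',w((x,y)),'tip',w(far),'len',r.max()*.5)
    # mallet: head top z=.06
    uv=dict(top=(440,281),side=(365,191))[n]; g=ray(c,[uv],.06)[0]; im=plan(c,.06,*g); h=cv2.cvtColor(im,cv2.COLOR_RGB2HSV)
    cv2.imwrite(f'pics/mal_{n}.png',im[...,::-1]); gg=cv2.GaussianBlur(im[...,2],(9,9),2)
    C=cv2.HoughCircles(gg,cv2.HOUGH_GRADIENT,1,300,param1=60,param2=12,minRadius=52,maxRadius=64)
    print('mallet top',None if C is None else (w(C[0,0,:2]),C[0,0,2]*.5))
    m=((h[...,0]<20)&(h[...,1]>110)).astype('uint8')
    gh=ray(c,[dict(top=(455,308),side=(392,196))[n]],.041)[0]; im=plan(c,.041,*gh); h=cv2.cvtColor(im,cv2.COLOR_RGB2HSV)
    m=((h[...,0]<20)&(h[...,1]>110)).astype('uint8'); k,l,st,ce=blobs(m); i=1+st[1:,4].argmax(); P=np.argwhere(l==i)[:,::-1]
    vx,vy,x,y=cv2.fitLine(P.astype('f4'),cv2.DIST_L2,0,.01,.01)[:,0]; t=(P-[x,y])@[vx,vy]
    g=gh; e=[w((x+vx*q,y+vy*q)) for q in (t.min(),t.max())]
    print('handle',np.degrees(np.arctan2(vy,vx)),'ends',e,'mid',w((x,y)))
    # stand
    g=ray(c,[dict(top=(328,258),side=(327,256))[n]],.014)[0]
    for z,nm in((.014,'base'),(.124,'cap')):
        im=plan(c,z,*g); im=np.clip(im*1.5,0,255).astype('uint8'); cv2.imwrite(f'pics/{nm}_{n}.png',im[...,::-1])
    print('stand g',g)
E
cd pics; python3 -c "
import cv2,numpy as np
r=lambda f:cv2.imread(f+'.png')
cv2.imwrite('m2.png',cv2.resize(np.vstack([np.hstack([r('base_top'),r('cap_top')]),np.hstack([r('base_side'),r('cap_side')])]),(600,600)))"
```

```text
top
tag area mm2 2690.5 R 20.673647 head [0.58166358 0.33853588] stemdir -3.6191351 stem c [0.51722572 0.34358279] tip [0.47308025 0.34728588] len 108.93531464946425
mallet top None
handle 28.00295 ends [array([ 0.39935205, -0.37882845]), array([ 0.50170709, -0.32439855])] mid [ 0.45001409 -0.35188762]
stand g [ 0.59400398 -0.04027996]
side
tag area mm2 3342.5 R 21.570545 head [0.58273047 0.34036955] stemdir -4.301757 stem c [0.51823587 0.34626426] tip [0.47164713 0.34853622] len 111.3831288341681
mallet top None
handle 29.234478 ends [array([ 0.39575655, -0.37146213]), array([ 0.50501018, -0.31031603])] mid [ 0.44963889 -0.34130574]
stand g [ 0.59312702 -0.04473163]
```

View pics/m2.png

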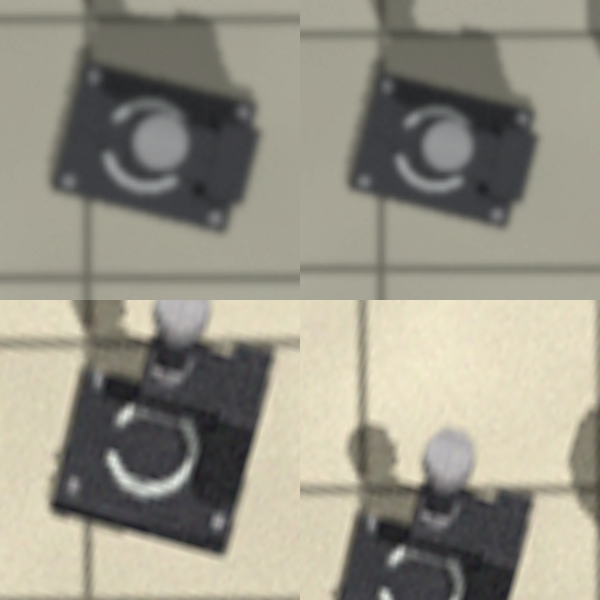

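The rectified pictures (columns = +x, rows = +y) show the base with four bolts, and the column towards +x. The C rim opens towards -x, and the stand yaw is about 14.3°. The cap is at (447,146) in the top panel and (448,456) in the side one. I'll refine these and the mallet head numerically.

Run:
```python
from h import *
out=[]
for n in('top','side'):
    c=cap(n); w=lambda p:np.round(g-.1+np.array(p)*.0005,4)
    g=np.array([.593,-.043])
    # bolts z=.0145
    for z,nm in((.0145,'bolts/rim'),(.019,'rim'),(.124,'cap')):
        im=plan(c,z,*g); h=cv2.cvtColor(im,cv2.COLOR_RGB2HSV); V=h[...,2].astype(int); 
        m=((V>(75 if n=='top' else 120))&(h[...,1]<38)).astype('uint8')
        k,l,st,ce=blobs(m)
        for i in range(1,k):
            if 40<st[i,4]<6000 and np.hypot(*(ce[i]-200))<160:
                P=np.argwhere(l==i)[:,::-1].astype('f4'); q=cv2.minEnclosingCircle(P)
                print(n,nm,st[i,4]*.25,w(ce[i]),'circ',w(q[0]),q[1]*.5)
    g=ray(c,[dict(top=(440,281),side=(365,191))[n]],.06)[0]; im=plan(c,.06,*g)
    I=im.astype(int); d=I[...,2]-I[...,0]
    m=((d>-4)&(I.max(2)>(110 if n=='top' else 170))).astype('uint8'); m=cv2.morphologyEx(m,cv2.MORPH_OPEN,np.ones((7,7)))
    k,l,st,ce=blobs(m)
    for i in range(1,k):
        if st[i,4]>2000:
            P=np.argwhere(l==i)[:,::-1].astype('f4');q=cv2.minEnclosingCircle(P);print(n,'mal',st[i,4]*.25,w(ce[i]),w(q[0]),q[1]*.5)
    print(I[200,200],I[20,20]); cv2.imwrite(f'pics/mm_{n}.png',np.hstack([im[...,::-1],cv2.merge([m*255]*3)]))
a=cv2.imread('pics/mm_top.png');b=cv2.imread('pics/mm_side.png');cv2.imwrite('pics/m3.png',cv2.resize(np.vstack([a,b]),(600,600)))
```

```text
top bolts/rim 71.5 [ 0.5754 -0.0649] circ [ 0.5758 -0.0645] 6.309764862060547
top bolts/rim 1028.5 [ 0.6013 -0.0461] circ [ 0.6025 -0.0468] 19.680362701416016
top bolts/rim 422.5 [ 0.5848 -0.0212] circ [ 0.587  -0.0273] 25.442386627197266
top bolts/rim 16.0 [ 0.5398 -0.0195] circ [ 0.5397 -0.0195] 2.304936170578003
top bolts/rim 17.25 [0.6372 0.0052] circ [0.6371 0.0052] 2.40525484085083
top rim 71.0 [ 0.5752 -0.0647] circ [ 0.5758 -0.064 ] 6.309764862060547
top rim 1019.25 [ 0.6009 -0.046 ] circ [ 0.601  -0.0473] 19.54646873474121
top rim 418.75 [ 0.5846 -0.0212] circ [ 0.587  -0.0278] 25.2549991607666
top rim 16.25 [ 0.5397 -0.0195] circ [ 0.5397 -0.0195] 2.3768997192382812
top rim 17.25 [0.6367 0.005 ] circ [0.6365 0.005 ] 2.5000500679016113
top cap 59.5 [ 0.5692 -0.0608] circ [ 0.5698 -0.0603] 5.755482196807861
top cap 843.0 [ 0.5926 -0.0436] circ [ 0.5928 -0.0448] 17.794010162353516
top cap 347.75 [ 0.5777 -0.0211] circ [ 0.5798 -0.0268] 22.981019973754883
top cap 13.75 [ 0.5368 -0.0195] circ [ 0.5368 -0.0196] 2.155740261077881
top cap 15.0 [0.6252 0.0029] circ [0.6252 0.0028] 2
[... 4353 characters left out ...]
3889808654785
side cap 170.5 [ 0.5181 -0.0379] circ [ 0.5202 -0.0364] 13.726532936096191
side cap 13.0 [ 0.6346 -0.0393] circ [ 0.6348 -0.0395] 3.2500500679016113
side cap 71.5 [ 0.6493 -0.0361] circ [ 0.6483 -0.0361] 6.597273826599121
side cap 23.0 [ 0.6682 -0.036 ] circ [ 0.6675 -0.037 ] 4.570005893707275
side cap 11.75 [ 0.5724 -0.03  ] circ [ 0.572  -0.0295] 3.6056013107299805
side cap 30.5 [ 0.6614 -0.0261] circ [ 0.6612 -0.026 ] 4.828351974487305
side cap 13.75 [ 0.6492 -0.0246] circ [ 0.6492 -0.0243] 2.371758222579956
side cap 39.5 [ 0.5228 -0.0075] circ [ 0.5232 -0.0088] 6.051909446716309
side cap 32.5 [0.5578 0.0258] circ [0.5575 0.0255] 4.301212787628174
[105 105 103] [119 114  99]
```

View pics/m3.png

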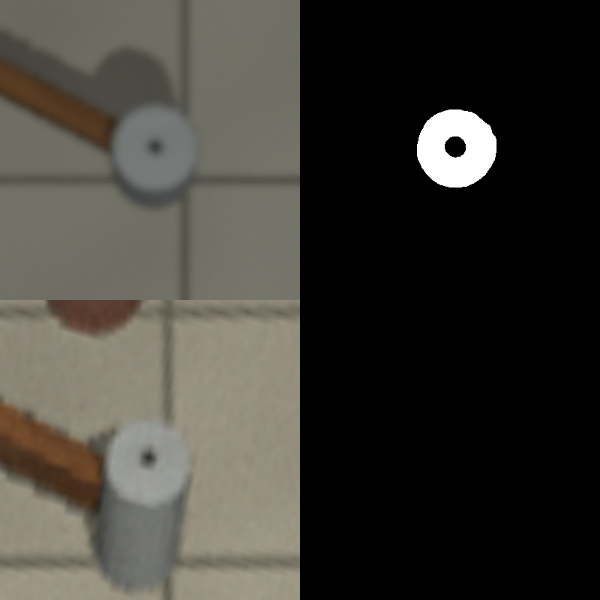

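```bash
cat >> h.py <<'E'
def go(p,rpy):
    o=robot.get_obs(); A=R.from_euler('xyz',o['orientation'],degrees=True); B=R.from_euler('xyz',rpy,degrees=True)
    d=A.inv().apply(np.array(p)-o['tcp_pos'])*1000
    print('t',o['time_s'],'travel',np.round(d,1),'ang',np.round((A.inv()*B).as_rotvec(degrees=True),2),'at',np.round(o['tcp_pos'],4),np.round(o['orientation'],2),'F',np.round(o['contact_force'],1),'op',round(o['opening'],3))
E
python3 - <<'E'
from h import *
t=cap('top');s=cap('side')
print('jar lid',ray(t,[(105,262)],.15),ray(s,[(274,379)],.15),'pot',ray(t,[(519,289)],.105),ray(s,[(385,146)],.105),'bowl',ray(t,[(352,185)],.05),ray(s,[(277,224)],.05))
go([.4975,.346,.30],[180,0,-4.4])
E
```

```text
jar lid [[0.58680802 0.47207533]] [[0.59341706 0.47314764]] pot [[ 0.50197993 -0.48569622]] [[ 0.50565406 -0.51462473]] bowl [[ 0.77199914 -0.10455182]] [[ 0.77221979 -0.10117914]]
t 0.4 travel [ 586.9 -676.   104.7] ang [-1.000e-02  0.000e+00  2.479e+01] at [ 0.1829 -0.4921  0.4046] [-179.99    0.     20.39] F [ 0.1  1.3 -0. ] op 1.001
```

```bash
python3 -m creep '[{"travel":[587,-676,105],"angular":[0,0,24.8]},{"travel":[587,-676,105],"angular":[0,0,24.8]},{"travel":[587,-676,105],"angular":[0,0,24.8]},{"travel":[587,-676,105],"angular":[0,0,24.8]},{"travel":[587,-676,105],"angular":[0,0,24.8]},{"travel":[587,-676,105],"angular":[0,0,24.8]},{"travel":[587,-676,105],"angular":[0,0,24.8]},{"travel":[587,-676,105],"angular":[0,0,24.8]},{"travel":[587,-676,105],"angular":[0,0,24.8]},{"travel":[587,-676,105],"angular":[0,0,24.8]},{"travel":[587,-676,105],"angular":[0,0,24.8]},{"travel":[587,-676,105],"angular":[0,0,24.8]},{"travel":[587,-676,105],"angular":[0,0,24.8]},{"travel":[587,-676,105],"angular":[0,0,24.8]},{"travel":[587,-676,105],"angular":[0,0,24.8]},{"travel":[587,-676,105],"angular":[0,0,24.8]},{"travel":[587,-676,105],"angular":[0,0,24.8]},{"travel":[587,-676,105],"angular":[0,0,24.8]},{"travel":[587,-676,105],"angular":[0,0,24.8]},{"travel":[587,-676,105],"angular":[0,0,24.8]}]' 110 60
python3 - <<'E'
from h import *
go([.4975,.346,.175],[180,0,-4.4])
E
```

```text
time_s: 2.9
tcp_pos: [0.4977, 0.3456, 0.3]
orientation: [-180.0, -0.0, -4.4]
contact_force: [-0.4, -0.1, 0.7]
opening: 0.567
t 2.9 travel [ -0.3  -0.4 125. ] ang [-0.01 -0.02 -0.05] at [0.4977 0.3456 0.3   ] [-1.7999e+02 -2.0000e-02 -4.4500e+00] F [-0.4 -0.1  0.7] op 0.567
```

Good tracking. Descend, then close.

```bash
python3 -m creep '[{"travel":[0,0,40],"angular":[0,0,0]},{"travel":[0,0,80],"angular":[0,0,0]},{"travel":[0,0,105],"angular":[0,0,0]},{"travel":[0,0,115],"angular":[0,0,0]},{"travel":[0,0,121],"angular":[0,0,0]},{"travel":[0,0,124.5],"angular":[0,0,0]},{"travel":[0,0,124.5],"angular":[0,0,0]}]' && python3 -m creep '[{"travel":[0,0,0.5],"angular":[0,0,0]},{"travel":[0,0,0.5],"angular":[0,0,0]},{"travel":[0,0,0.5],"angular":[0,0,0]},{"travel":[0,0,0.5],"angular":[0,0,0]},{"travel":[0,0,0.5],"angular":[0,0,0]},{"travel":[0,0,0.5],"angular":[0,0,0]},{"travel":[0,0,0.5],"angular":[0,0,0]},{"travel":[0,0,0.5],"angular":[0,0,0]}]' 255 60 && python3 -m creep '[{"travel":[0,0,-10],"angular":[0,0,0]},{"travel":[0,0,-30],"angular":[0,0,0]},{"travel":[0,0,-60],"angular":[0,0,0]},{"travel":[0,0,-80],"angular":[0,0,0]},{"travel":[0,0,-80],"angular":[0,0,0]},{"travel":[0,0,-80],"angular":[0,0,0]}]'
python3 - <<'E'
from h import *
c=cap('top','t2.png');d=cap('side','s2.png')
I=np.hstack([cv2.resize(c['image'][210:350,110:250],(400,400)),cv2.resize(d['image'][270:430,240:400],(400,400))])
cv2.imwrite('pics/m4.png',np.clip(I[...,::-1]*1.4,0,255))
E
```

```text
time_s: 3.78
tcp_pos: [0.4978, 0.3461, 0.1758]
orientation: [-180.0, -0.1, -4.4]
contact_force: [0.5, -0.7, 0.3]
opening: 0.57
time_s: 4.78
tcp_pos: [0.4978, 0.3461, 0.1753]
orientation: [-180.0, -0.0, -4.4]
contact_force: [-0.7, -0.8, 5.3]
opening: 0.139
time_s: 5.52
tcp_pos: [0.4974, 0.3459, 0.2536]
orientation: [179.9, 0.1, -4.4]
contact_force: [0.0, 0.2, -1.1]
opening: 0.134[ WARN:0@3.533] global loadsave.cpp:1063 imwrite_ Unsupported depth image for selected encoder is fallbacked to CV_8U.
```

View pics/m4.png

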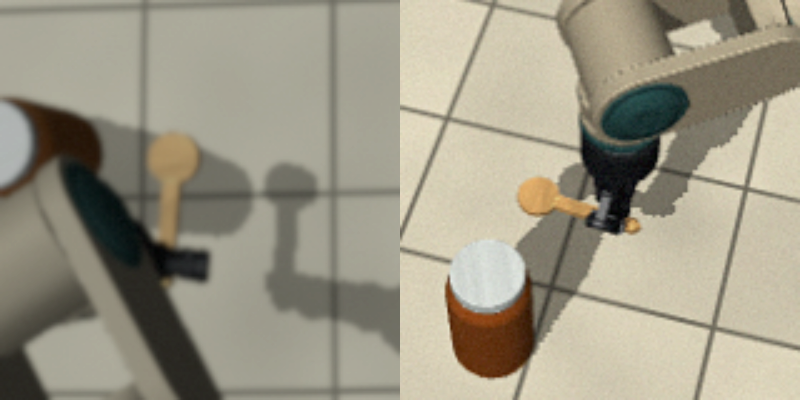

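The tag is held by its stem. Its head is at (172,157) in the left panel and (540,195) in the right. Next I triangulate the head in the hand.

Run:
```python
from h import *
from scipy.optimize import least_squares
C={n:cap(n) for n in('top','side')}; o=robot.get_obs(); z=o['tcp_pos'][2]-.1753+.008; H={}
for n,c in C.items():
    g=np.array([.54,.343]); im=plan(c,z,*g); h=cv2.cvtColor(im,cv2.COLOR_RGB2HSV)
    m=((h[...,0]<25)&(h[...,1]>75)).astype('uint8'); k,l,st,ce=blobs(m)
    best=None
    for i in range(1,k):
        mm=(l==i).astype('uint8')
        if st[i,4]>3000 and (best is None or abs(ce[i]-[280,200]).sum()<best[0]): best=(abs(ce[i]-[280,200]).sum(),mm)
    mm=best[1]; D=cv2.distanceTransform(mm,cv2.DIST_L2,5); v=np.argwhere(D>D.max()-1).mean(0)[::-1]
    P=np.argwhere(mm)[:,::-1]; r=np.hypot(*(P-v).T); S=P[(r>60)&(r<125)&(P[:,0]<v[0])]
    print(n,'R',D.max()*.5,'head',g-.1+v*.0005,'stem yaw',np.degrees(np.arctan2(v[1]-S[:,1].mean(),v[0]-S[:,0].mean())))
    H[n]=pix(c,np.r_[g-.1+v*.0005,z])[0]
f=lambda X:np.r_[pix(C['top'],X)[0]-H['top'],pix(C['side'],X)[0]-H['side']]
r=least_squares(f,[.58,.34,z]);print('3D',r.x,r.fun,'expected z',z); 
T=R.from_euler('xyz',o['orientation'],degrees=True); print('in tool',T.inv().apply(r.x-o['tcp_pos']))
```

```text
top R 21.000002 head [0.58014286 0.33821429] stem yaw -4.548840709885062
side R 22.173645 head [0.58190909 0.34090909] stem yaw -4.575196160797439
3D [0.58128424 0.33925265 0.08340777] [-0.06330124 -0.39981817  0.42930665  0.07677389] expected z 0.08612521986142413
in tool [ 8.43567935e-02 -4.23581122e-05  1.69877301e-01]
```

Run:
```python
from h import *
go([.39,.10,.25],[180,0,14.2]); go([.4139,-.0879,.2053],[180,0,14.2])
```

```text
t 5.725 travel [-88.2 253.4   3.9] ang [  0.06   0.11 -18.61] at [0.4975 0.3459 0.2534] [ 1.7993e+02  1.0000e-01 -4.4100e+00] F [ 0.2 -0.2 -0.2] op 0.134
t 5.725 travel [-49.9 438.9  48.8] ang [  0.06   0.11 -18.61] at [0.4975 0.3459 0.2534] [ 1.7993e+02  1.0000e-01 -4.4100e+00] F [ 0.2 -0.2 -0.2] op 0.134
```

```bash
python3 -m creep '[{"travel":[-10,30,0],"angular":[0,0,-2]},{"travel":[-28,75,0],"angular":[0,0,-6]},{"travel":[-46,130,0],"angular":[0,0,-10]},{"travel":[-64,185,2],"angular":[0,0,-14]},{"travel":[-80,230,4],"angular":[0,0,-17]},{"travel":[-88,265,5],"angular":[0,0,-18.6]},{"travel":[-80,305,15],"angular":[0,0,-18.6]},{"travel":[-70,350,25],"angular":[0,0,-18.6]},{"travel":[-60,390,35],"angular":[0,0,-18.6]},{"travel":[-53,420,43],"angular":[0,0,-18.6]},{"travel":[-50,436,48],"angular":[0,0,-18.6]},{"travel":[-50,439,49],"angular":[0,0,-18.6]},{"travel":[-50,439,49],"angular":[0,0,-18.6]},{"travel":[-50,439,49],"angular":[0,0,-18.6]}]'
python3 - <<'E'
from h import *
go([.5109,-.0634,.2053],[180,0,14.2])
C={n:cap(n) for n in('top','side')}; o=robot.get_obs(); z=o['tcp_pos'][2]-.1753+.008
for n,c in C.items():
    g=np.array([.496,-.067]); im=plan(c,z,*g); h=cv2.cvtColor(im,cv2.COLOR_RGB2HSV)
    m=((h[...,0]<25)&(h[...,1]>75)).astype('uint8'); k,l,st,ce=blobs(m)
    i=l[200,200]; mm=(l==i).astype('uint8'); D=cv2.distanceTransform(mm,cv2.DIST_L2,5); v=np.argwhere(D>D.max()-1).mean(0)[::-1]
    print(n,i,'R',D.max()*.5,'head',g-.1+v*.0005,'expect',R.from_euler('xyz',o['orientation'],degrees=True).apply([.0845,0,0])[:2]+o['tcp_pos'][:2])
E
```

```text
time_s: 7.48
tcp_pos: [0.4141, -0.0871, 0.206]
orientation: [180.0, -0.0, 14.3]
contact_force: [0.6, -0.1, -0.1]
opening: 0.132
t 7.475 travel [99.7  0.9  0.7] ang [ 0.01 -0.02  0.06] at [ 0.4141 -0.0871  0.206 ] [ 1.7999e+02 -2.0000e-02  1.4260e+01] F [ 0.6 -0.1 -0.1] op 0.132
top 1 R 20.272097 head [ 0.496      -0.06735714] expect [ 0.49599596 -0.06642072]
side 7 R 23.0 head [ 0.49618182 -0.064     ] expect [ 0.49599596 -0.06642072]
```

```bash
python3 -m creep '[{"travel":[15,0.5,0],"angular":[0,0,0]},{"travel":[35,1,0],"angular":[0,0,0]},{"travel":[55,1,0],"angular":[0,0,0]},{"travel":[75,1,0],"angular":[0,0,0]},{"travel":[90,1,0],"angular":[0,0,0]},{"travel":[100,1,0],"angular":[0,0,0]},{"travel":[100,1,0],"angular":[0,0,0]},{"travel":[100,1,0],"angular":[0,0,0]}]'
python3 - <<'E'
from h import *
go([.5109,-.0634,.1893],[180,0,14.2])
c=cap('top');d=cap('side')
I=np.hstack([cv2.resize(c['image'][217:297,290:370],(400,400),interpolation=2),cv2.resize(d['image'][215:295,287:367],(400,400),interpolation=2)])
cv2.imwrite('pics/m5.png',np.clip(I[...,::-1]*1.6,0,255).astype('uint8'))
E
```

```text
time_s: 8.57
tcp_pos: [0.5109, -0.0643, 0.2056]
orientation: [-180.0, 0.0, 14.2]
contact_force: [0.2, 0.2, -0.5]
opening: 0.142
t 8.575 travel [ 0.3 -0.9 16.3] ang [-0.    0.02 -0.01] at [ 0.5109 -0.0643  0.2056] [-1.800e+02  2.000e-02  1.419e+01] F [ 0.2  0.2 -0.5] op 0.142
```

View pics/m5.png

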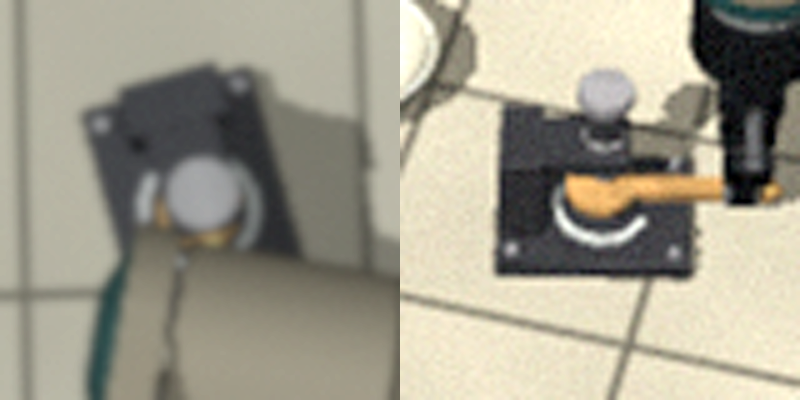

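The tag's head hovers over the nest with the stem at (680,190) in the side panel, pointing out through the gap. Now I lower it.

```bash
python3 -m creep '[{"travel":[0,-0.8,2],"angular":[0,0,0]},{"travel":[0,-0.8,5],"angular":[0,0,0]},{"travel":[0,-0.8,8],"angular":[0,0,0]},{"travel":[0,-0.8,11],"angular":[0,0,0]},{"travel":[0,-0.8,13.5],"angular":[0,0,0]},{"travel":[0,-0.8,15.5],"angular":[0,0,0]},{"travel":[0,-0.8,15.5],"angular":[0,0,0]},{"travel":[0,-0.8,15.5],"angular":[0,0,0]}]'
python3 - <<'E'
from h import *
go([.5109,-.0634,.1893],[180,0,14.2])
c=cap('top');d=cap('side')
I=np.hstack([cv2.resize(c['image'][217:297,290:370],(400,400),interpolation=2),cv2.resize(d['image'][215:295,287:367],(400,400),interpolation=2)])
cv2.imwrite('pics/m6.png',np.clip(I[...,::-1]*1.6,0,255).astype('uint8'))
E
```

```text
time_s: 9.68
tcp_pos: [0.5111, -0.0636, 0.1903]
orientation: [180.0, -0.0, 14.2]
contact_force: [-0.2, 0.5, 0.7]
opening: 0.132
t 9.675 travel [-0.1 -0.2  1. ] ang [ 0.01 -0.01 -0.02] at [ 0.5111 -0.0636  0.1903] [ 1.7999e+02 -1.0000e-02  1.4180e+01] F [-0.2  0.5  0.7] op 0.132
```

View pics/m6.png

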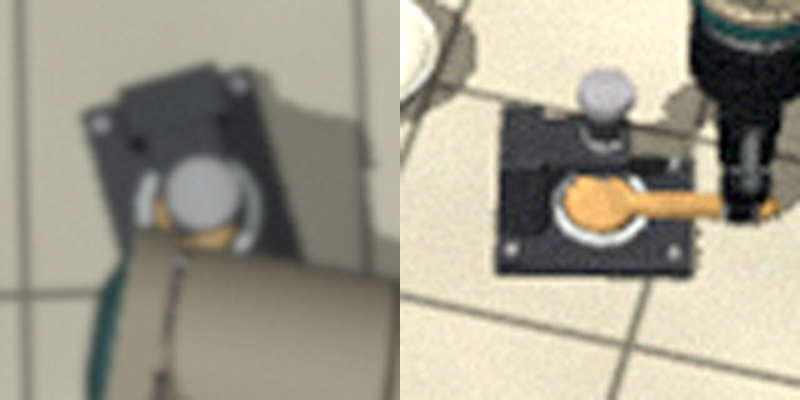

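The head sits centred in the rim, at (600,205) in the side panel. No contact force is reported. I release and back off upward.

```bash
python3 -m creep '[{"travel":[0,0,0.8],"angular":[0,0,0]},{"travel":[0,0,0.8],"angular":[0,0,0]}]' && python3 -m creep '[{"travel":[0,0,0.8],"angular":[0,0,0]},{"travel":[0,0,0.8],"angular":[0,0,0]},{"travel":[0,0,0.8],"angular":[0,0,0]},{"travel":[0,0,0.8],"angular":[0,0,0]}]' 130 && python3 -m creep '[{"travel":[0,0,-15],"angular":[0,0,0]},{"travel":[0,0,-40],"angular":[0,0,0]},{"travel":[-30,0,-80],"angular":[0,0,0]},{"travel":[-70,0,-120],"angular":[0,0,0]},{"travel":[-110,0,-130],"angular":[0,0,0]},{"travel":[-110,0,-130],"angular":[0,0,0]},{"travel":[-110,0,-130],"angular":[0,0,0]}]'
python3 - <<'E'
from h import *
C={n:cap(n) for n in('top','side')}; c,d=C['top'],C['side']
I=np.hstack([cv2.resize(c['image'][217:297,290:370],(400,400),interpolation=2),cv2.resize(d['image'][215:295,287:367],(400,400),interpolation=2)])
cv2.imwrite('pics/m7.png',np.clip(I[...,::-1]*1.6,0,255).astype('uint8'))
# mallet head in side
for n,c in C.items():
  im=plan(c,.06,.5315,-.311,.1,.00025); cv2.imwrite(f'pics/mh_{n}.png',im[...,::-1])
  g=cv2.cvtColor(im,cv2.COLOR_RGB2GRAY)[100:300,100:300]; p=np.unravel_index(cv2.GaussianBlur(g,(9,9),2).argmin(),g.shape)
  print(n,'hole',.5315-.05+(p[1]+100)*.00025,-.311-.05+(p[0]+100)*.00025)
yaw=28.5;a=np.radians(yaw);h=np.array([.5315,-.3105]);gp=h-.065*np.array([np.cos(a),np.sin(a)]);print(gp)
go([*gp,.30],[180,0,yaw])
E
```

```text
time_s: 10.02
tcp_pos: [0.511, -0.0635, 0.1894]
orientation: [180.0, -0.0, 14.2]
contact_force: [-0.1, 0.2, 0.3]
opening: 0.136
time_s: 10.52
tcp_pos: [0.511, -0.0635, 0.1886]
orientation: [180.0, -0.0, 14.2]
contact_force: [-0.5, -0.0, -0.0]
opening: 0.489
time_s: 11.4
tcp_pos: [0.4046, -0.0905, 0.3192]
orientation: [180.0, -0.1, 14.2]
contact_force: [0.6, 1.0, 0.2]
opening: 0.491
top hole 0.53025 -0.31174999999999997
side hole 0.53175 -0.312
[ 0.47437689 -0.34151532]
t 11.5 travel [  5.7 260.6  18.4] ang [ -0.02   0.02 -14.29] at [ 0.4049 -0.0903  0.3184] [-1.7998e+02  2.0000e-02  1.4210e+01] F [ 0.2 -0.3 -0.7] op 0.492
```

View pics/m7.png

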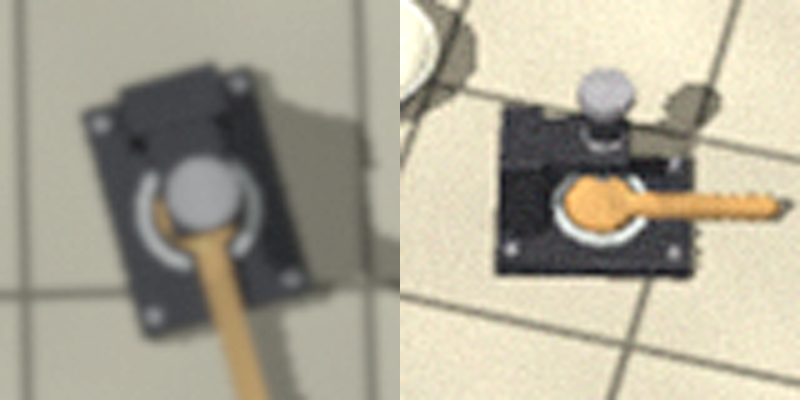

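Tag is released, with its head in the nest and its stem out through the gap. The mallet head measures at about (0.531,-0.312). Going to the handle.

```bash
python3 -m creep '[{"travel":[2,40,3],"angular":[0,0,-3]},{"travel":[3,90,8],"angular":[0,0,-7]},{"travel":[4,140,13],"angular":[0,0,-10]},{"travel":[5,190,16],"angular":[0,0,-13]},{"travel":[5,235,18],"angular":[0,0,-14.2]},{"travel":[5,261,18],"angular":[0,0,-14.2]},{"travel":[5,261,18],"angular":[0,0,-14.2]},{"travel":[5,261,18],"angular":[0,0,-14.2]}]' 80 60
python3 - <<'E'
from h import *
go([.475,-.342,.184],[180,0,28.3])
E
```

```text
time_s: 12.5
tcp_pos: [0.4735, -0.3417, 0.2998]
orientation: [-179.9, 0.0, 28.4]
contact_force: [-0.5, -0.0, 0.1]
opening: 0.685
t 12.5 travel [  1.2   1.2 115.8] ang [-0.09  0.03  0.12] at [ 0.4735 -0.3417  0.2998] [-1.7991e+02  3.0000e-02  2.8420e+01] F [-0.5 -0.   0.1] op 0.685
```

```bash
python3 -m creep '[{"travel":[1,1,40],"angular":[0,0,0]},{"travel":[1,1,80],"angular":[0,0,0]},{"travel":[1,1,100],"angular":[0,0,0]},{"travel":[1,1,110],"angular":[0,0,0]},{"travel":[1,1,116],"angular":[0,0,0]},{"travel":[1,1,116],"angular":[0,0,0]}]' && python3 -m creep '[{"travel":[0,0,0],"angular":[0,0,0]},{"travel":[0,0,0],"angular":[0,0,0]},{"travel":[0,0,0],"angular":[0,0,0]},{"travel":[0,0,0],"angular":[0,0,0]},{"travel":[0,0,0],"angular":[0,0,0]},{"travel":[0,0,0],"angular":[0,0,0]},{"travel":[0,0,0],"angular":[0,0,0]},{"travel":[0,0,0],"angular":[0,0,0]}]' 255 120 && python3 -m creep '[{"travel":[0,0,-8],"angular":[0,0,0]},{"travel":[0,0,-30],"angular":[0,0,0]},{"travel":[0,0,-70],"angular":[0,0,0]},{"travel":[0,0,-120],"angular":[0,0,0]},{"travel":[0,0,-165],"angular":[0,0,0]},{"travel":[0,0,-190],"angular":[0,0,0]},{"travel":[0,0,-190],"angular":[0,0,0]},{"travel":[0,0,-190],"angular":[0,0,0]}]'
python3 - <<'E'
from h import *
a=np.radians(14.2); p=np.array([.5928,-.0427])-.065*np.array([np.cos(a),np.sin(a)])
go([*p,.375],[180,0,14.2])
c=cap('top');d=cap('side')
I=np.hstack([cv2.resize(c['image'][220:360,380:520],(400,400),interpolation=2),cv2.resize(d['image'][100:240,310:450],(400,400),interpolation=2)])
cv2.imwrite('pics/m8.png',np.clip(I[...,::-1]*1.5,0,255).astype('uint8'))
E
```

```text
time_s: 13.25
tcp_pos: [0.4748, -0.3428, 0.1854]
orientation: [179.9, -0.0, 28.4]
contact_force: [-0.0, 0.1, 0.5]
opening: 0.685
time_s: 14.25
tcp_pos: [0.4746, -0.3427, 0.1855]
orientation: [180.0, -0.0, 28.4]
contact_force: [-2.4, 2.4, 6.1]
opening: 0.217
time_s: 15.25
tcp_pos: [0.4744, -0.3426, 0.3722]
orientation: [-179.8, 0.1, 28.4]
contact_force: [-0.5, 0.1, -4.8]
opening: 0.213
t 15.25 travel [ 183.7 -223.5   -2.3] ang [-0.17  0.11 14.18] at [ 0.4744 -0.3426  0.3722] [-1.7982e+02  9.0000e-02  2.8380e+01] F [-0.5  0.1 -4.8] op 0.213
```

View pics/m8.png

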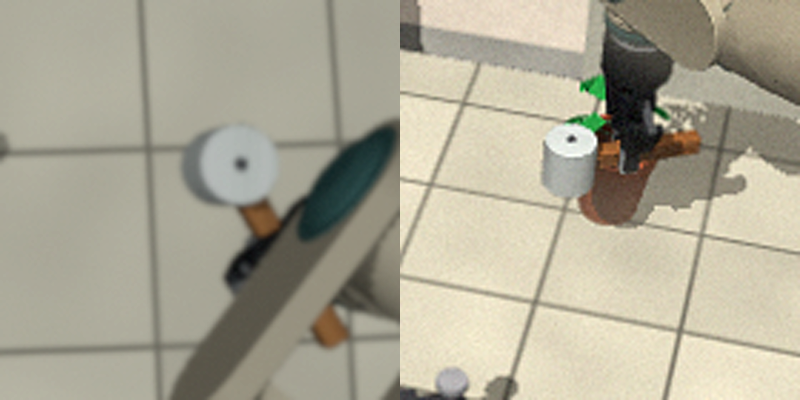

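The mallet is lifted level. Hole in the head: top image (464.4,277.1), side (369.9,149). I check the head's place in the tool frame.

Run:
```python
from h import *
from scipy.optimize import least_squares
C={n:cap(n) for n in('top','side')}; o=robot.get_obs()
H=dict(top=(464.4,277.1),side=(369.9,149))
f=lambda X:np.r_[pix(C['top'],X)[0]-H['top'],pix(C['side'],X)[0]-H['side']]
r=least_squares(f,[.53,-.31,.247]); T=R.from_euler('xyz',o['orientation'],degrees=True)
print(r.x,r.fun,'tool',T.inv().apply(r.x-o['tcp_pos']),'exp z',o['tcp_pos'][2]-.1255)
a=np.radians(14.2); p=np.array([.5928,-.0427])-.066*np.array([np.cos(a),np.sin(a)]);print(p)
go([*p,.40],[180,0,14.2])
```

```text
[ 0.53076126 -0.3144659   0.24051208] [ 0.00351458  0.01855999 -0.02867793 -0.00207053] tool [0.06306868 0.00227449 0.13230651] exp z 0.24739445702984286
[ 0.52881661 -0.05889029]
t 15.45 travel [ 182.7 -223.9  -26.7] ang [-0.14  0.08 14.18] at [ 0.4745 -0.3427  0.3729] [-1.7985e+02  6.0000e-02  2.8380e+01] F [-0.1 -0.2 -4.8] op 0.216
```

```bash
python3 -m creep '[{"travel":[20,-25,-10],"angular":[0,0,2]},{"travel":[50,-60,-20],"angular":[0,0,5]},{"travel":[85,-105,-27],"angular":[0,0,8]},{"travel":[120,-150,-27],"angular":[0,0,11]},{"travel":[155,-190,-27],"angular":[0,0,13]},{"travel":[175,-214,-27],"angular":[0,0,14.2]},{"travel":[184,-224,-27],"angular":[0,0,14.2]},{"travel":[184,-224,-27],"angular":[0,0,14.2]},{"travel":[184,-224,-27],"angular":[0,0,14.2]}]'
python3 - <<'E'
from h import *
a=np.radians(14.2); p=np.array([.5928,-.0427])-.065*np.array([np.cos(a),np.sin(a)])
go([*p,.40],[180,0,14.2])
c=cap('top');d=cap('side')
I=np.hstack([cv2.resize(c['image'][190:310,270:390],(400,400),interpolation=2),cv2.resize(d['image'][165:285,267:387],(400,400),interpolation=2)])
cv2.imwrite('pics/m9.png',np.clip(I[...,::-1]*1.5,0,255).astype('uint8'))
E
```

```text
time_s: 16.58
tcp_pos: [0.5298, -0.0592, 0.4014]
orientation: [180.0, 0.0, 14.1]
contact_force: [0.3, 0.4, -4.7]
opening: 0.211
t 16.575 travel [ 0.1 -0.6  1.4] ang [ 0.02  0.03 -0.08] at [ 0.5298 -0.0592  0.4014] [1.7998e+02 3.0000e-02 1.4120e+01] F [ 0.3  0.4 -4.7] op 0.211
```

View pics/m9.png

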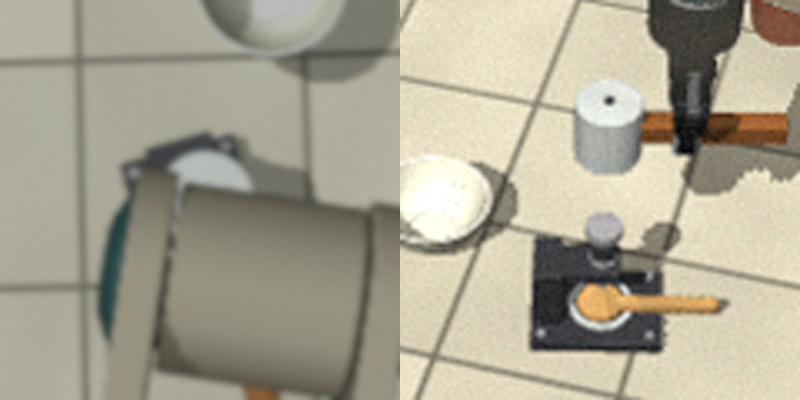

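The mallet is level and sits above the cap, which is at (603,228) in the side panel. The tag is still seated. Now the strike.

```bash
python3 -m creep '[{"travel":[0,0,20],"angular":[0,0,0]},{"travel":[0,0,70],"angular":[0,0,0]},{"travel":[0,0,122],"angular":[0,0,0]},{"travel":[0,0,122],"angular":[0,0,0]}]'
python3 - <<'E'
from h import *
o=robot.get_obs();print(o['tcp_pos'],o['contact_force'],o['torque'],o['orientation'])
cap('side','strike.png'); c=cap('side')
E
```

```text
time_s: 17.18
tcp_pos: [0.5294, -0.0591, 0.278]
orientation: [-179.9, 0.2, 14.1]
contact_force: [-6.5, -0.3, 2.1]
opening: 0.214
[ 0.52935159 -0.05909532  0.27795882] [-6.50968865 -0.28174089  2.12222875] [-0.1130634   0.9725925   0.00873463] [-179.9450045     0.19580162   14.10038905]
```

Run:
```python
from h import *
c=cap('side'); im=cv2.imread('pics/strike.png')
# predict hole pixel at given head z (top face), xy at nest axis
for z in (.276,.152,.1565,.160,.165): print(z,pix(c,[.5928,-.0427,z]))
g=cv2.cvtColor(im,cv2.COLOR_BGR2GRAY)
u,v=pix(c,[.5928,-.0427,.1565])[0].astype(int); w=g[v-12:v+13,u-9:u+12]
print(u,v); print(w)
```

```text
0.276 [[329.46390294 194.79841592]]
0.152 [[328.20292827 225.78955806]]
0.1565 [[328.2465011  224.72421912]]
0.16 [[328.28050058 223.89267215]]
0.165 [[328.32923821 222.70024728]]
328 224
[[148 148 153 147 149 150 147 148 149 150 153 150 153 153 152 154 155 152
  154 153 157]
 [151 150 149 149 151 151 151 151 151 146 151 151 153 154 149 152 153 153
  153 159 150]
 [152 147 153 148 145 151 153 152 152 152 151 150 150 151 153 156 156 150
  154 151 152]
 [150 143 145 153 152 149 148 147 151 149 152 151 155 147 154 151 155 151
  152 157 152]
 [147 147 150 150 153 150 145 152 151 151 153 153 146 146 147 151 151 152
  152 155 154]
 [143 151 149 152 149 147 148 144 149 151 156 150 143 145 147 154 155 156
  157 153 156]
 [149 150 148 149 145 146 147 146 150 151 153 151 155 151 152 148 152 153
  149 159 152]
 [147 150 144 146 150 150 149 147 145 144 149 151 151 155 150 146 152 152
  144 146 155]
 [151 149 141 145 151 150 148 149 148 149 151 150 153 155 157 149 150 153
  149 147 153]
 [151 143 141 156 153 151 152 148 150 151 140 126 133 147 155 152 154 152
  154 144 146]
 [151 130 138 155 155 
[... 613 characters left out ...]
7 120 121 126 141 148 153 158 160 158 158 153 153 158 157 153
  132  89  44]
 [112 103 116 121 124 129 122 126 136 142 142 153 153 152 148 144 134 121
   92  61  56]
 [104 110 117 119 119 128 121 120 120 117 118 123 137 128 121 112  92  78
   69  54  62]
 [103 112 120 124 122 125 125 119 122 118 115 113 108 110 101  95  86  78
   67  53  57]
 [ 99 113 119 125 127 129 122 121 120 115 111 114 112 103 100  94  89  77
   63  53  44]
 [106 117 119 126 124 123 126 122 117 116 112 114 110 105 100  94  85  70
   55  40  47]
 [112 115 121 123 124 127 118 120 116 115 110 113 106 103  99  91  80  71
   45  42  51]
 [112 118 122 123 125 126 122 120 118 113 115 107 108  98  93  82  76  64
   65  71  71]]
```

```bash
python3 -m creep '[{"travel":[0,0,-20],"angular":[0,0,0]},{"travel":[0,0,-60],"angular":[0,0,0]},{"travel":[0,0,-105],"angular":[0,0,0]},{"travel":[0,0,-125],"angular":[0,0,0]},{"travel":[0,0,-125],"angular":[0,0,0]},{"travel":[0,0,-125],"angular":[0,0,0]}]'
cat >> h.py <<'E'
def hole(im,u,v,r=14):
    g=255-cv2.GaussianBlur(cv2.cvtColor(im,cv2.COLOR_RGB2GRAY),(3,3),0).astype(float); w=g[v-r:v+r+1,u-r:u+r+1]
    return w
def tilt(c,tcp,rpy,H):
    from scipy.optimize import least_squares
    T=R.from_euler('xyz',rpy,degrees=True); G=np.array([0,0,.1555])
    f=lambda q:pix(c,np.array(tcp)+T.apply(G+R.from_euler('y',q[0],degrees=True).apply([.065,0,-.03])))[0]-H
    s=least_squares(f,[0]); return s.x,s.fun
E
python3 - <<'E'
from h import *
c=cap('side'); o=robot.get_obs(); print(o['tcp_pos'],o['orientation'],o['contact_force'])
print('strike',tilt(c,[.5294,-.0591,.278],[180,.2,14.1],[330.4,222.6]))
print('pre',tilt(c,[.5298,-.0592,.4014],[180,0,14.1],[329.7,195]))
p=pix(c,o['tcp_pos']+R.from_euler('xyz',o['orientation'],degrees=True).apply([.065,0,.1255]))[0].astype(int)
g=cv2.cvtColor(c['image'],cv2.COLOR_RGB2GRAY)[p[1]-9:p[1]+10,p[0]-6:p[0]+9]
b=np.maximum(0,115-g.astype(float)); ys,xs=np.mgrid[:19,:15]; H=[(b*xs).sum()/b.sum()+p[0]-6,(b*ys).sum()/b.sum()+p[1]-9]
print(H,p,g.min(),tilt(c,o['tcp_pos'],o['orientation'],H)); print(g)
cv2.imwrite('pics/post.png',c['image'][...,::-1])
E
```

```text
time_s: 18.08
tcp_pos: [0.5298, -0.0584, 0.4035]
orientation: [-180.0, 0.1, 14.2]
contact_force: [0.1, -1.1, -5.4]
opening: 0.211
[ 0.52978314 -0.05831443  0.40307311] [-1.79938599e+02  1.43913636e-01  1.41715245e+01] [-0.3640118   0.36691046 -4.86418446]
strike (array([10.21167911]), array([0.40429034, 0.43262325]))
pre (array([-0.48495611]), array([-0.2900327 , -0.19375748]))
[np.float64(333.70179948586116), np.float64(197.1452442159383)] [329 194] 38 (array([0.5982955]), array([-4.01489938, -2.78990732]))
[[143 138 145 142 139 139 139 141 137 136 138 142 133 138 140]
 [143 139 142 142 150 146 149 150 147 154 150 143 138 140 135]
 [144 149 148 142 144 147 144 144 149 150 149 150 149 146 138]
 [146 147 148 147 146 144 145 149 151 143 151 151 150 145 147]
 [150 147 150 149 152 150 145 143 144 143 150 153 152 152 149]
 [149 147 149 152 148 149 150 135 107 110 135 145 151 147 152]
 [150 148 153 151 150 149 152 102  38  46  87 131 149 150 149]
 [153 151 150 150 149 155 152 115  56  60  93 135 147 148 143]
 [160 154 153 149 152 148 150 146 117 117 139 154 149 146 147]
 [151 152 155 156 150 150 150 153 158 149 153 153 151 155 146]
 [132 149 155 157 154 154 156 151 154 152 151 150 146 150 149]
 [119 140 152 158 152 153 156 154 148 152 152 154 152 150 151]
 [121 123 135 150 159 160 155 154 155 157 155 154 152 154 157]
 [122 124 123 125 145 148 150 154 158 157 161 162 159 155 145]
 [117 122 124 123 126 122 129 137 146 149 145 143 139 133 107]
 [122 124 128 124 121 116 114 110 112 114 106 102  99  90  83]
 [123 121 125 125 122 118 120 113 115 112 109 103  93  95  85]
 [121 126 121 123 123 121 111 114 114 112 107 103  97  88  80]
 [122 121 125 124 119 118 113 114 118 107 102 102  95  85  77]]
```

Run:
```python
from h import *
c=cap('side'); o=robot.get_obs()
print(tilt(c,o['tcp_pos'],o['orientation'],[331.6,191.5]))
B=cv2.imread('pics/post.png')[:,:,::-1]
# tag + cap check
for nm,im in(('before',cap('side')['image']),('post',B)):
  h=cv2.cvtColor(np.ascontiguousarray(im[230:290,300:380]),cv2.COLOR_RGB2HSV); m=(h[...,0]<25)&(h[...,1]>110); print(nm,m.sum(),np.argwhere(m).mean(0)+[230,300])
# level-compensated pose: rotate by -t about tool y, keep head centre over the nest
for t in (8,9,10):
  print(t,'grip-axis tilt')
```

```text
(array([9.82082694]), array([0.26865005, 0.26809769]))
before 251 [255.62948207 337.49800797]
post 251 [255.62549801 337.4063745 ]
8 grip-axis tilt
9 grip-axis tilt
10 grip-axis tilt
```

The mallet tilted about 10° in the grip during the blow. The tag is undisturbed, but full punch travel isn't proven. I'll pitch the tool so the striking face is level again and strike once more with some overdrive.

```bash
cat >> h.py <<'E'
def level(t,face,yaw):
    "tool pose that puts the lower face centre at `face`, level, for in-grip tilt t"
    L=R.from_euler('xyz',[180,0,yaw],degrees=True); N=L*R.from_euler('y',-t,degrees=True)
    p=np.array(face)-L.apply([.065,0,.03])-N.apply([0,0,.1555]); go(p,N.as_euler('xyz',degrees=True)); return N
E
python3 - <<'E'
from h import *
level(9.8,[.5928,-.0427,.214],14.2)
E
```

```text
t 18.225 travel [26.3  0.4  5.9] ang [-0.06 -9.66 -0.02] at [ 0.5299 -0.0582  0.4032] [-1.7994e+02  1.4000e-01  1.4180e+01] F [ 0.5 -0.5 -4.1] op 0.212
```

```bash
python3 -m creep '[{"travel":[8,0,2],"angular":[0,-3,0]},{"travel":[18,0,4],"angular":[0,-7,0]},{"travel":[26,0.4,6],"angular":[0,-9.7,0]},{"travel":[26,0.4,6],"angular":[0,-9.7,0]},{"travel":[26,0.4,6],"angular":[0,-9.7,0]}]'
python3 - <<'E'
from h import *
N=level(9.8,[.5928,-.0427,.214],14.2); c=cap('side'); cv2.imwrite('pics/lev.png',c['image'][...,::-1]); print(pix(c,[.5928,-.0427,.274]))
g=cv2.cvtColor(c['image'],cv2.COLOR_RGB2GRAY)[186:206,320:342]; y,x=np.unravel_index(g.argmin(),g.shape); print(x+320,y+186,g.min())
for d in(20,68,118,128): print(d,np.round(N.inv().apply([0,0,-d]),1))
E
```

```text
time_s: 18.85
tcp_pos: [0.5551, -0.0522, 0.3983]
orientation: [-180.0, 9.7, 14.2]
contact_force: [0.2, -1.4, -3.8]
opening: 0.213
t 18.85 travel [0.5 0.  1. ] ang [-0.01 -0.12 -0.01] at [ 0.5551 -0.0522  0.3983] [-179.99    9.68   14.19] F [ 0.2 -1.4 -3.8] op 0.213
[[329.44253155 195.32647712]]
329 195 34
20 [ 3.4 -0.  19.7]
68 [11.6 -0.  67. ]
118 [ 20.1  -0.  116.3]
128 [ 21.8  -0.  126.1]
```

The hole is exactly where predicted for a level head. I strike with a 10 mm overdrive.

```bash
python3 -m creep '[{"travel":[3.4,0,20],"angular":[0,0,0]},{"travel":[11.6,0,67],"angular":[0,0,0]},{"travel":[20,0,116],"angular":[0,0,0]},{"travel":[22,0,126],"angular":[0,0,0]},{"travel":[22,0,126],"angular":[0,0,0]}]'
python3 - <<'E'
from h import *
o=robot.get_obs();c=cap('side','strike2.png')
g=cv2.cvtColor(c['image'],cv2.COLOR_RGB2GRAY)[212:240,318:346]; b=np.maximum(0,110-g.astype(float))
k,l,st,ce=blobs(b>0); print([(st[i,4],ce[i]+[318,212]) for i in range(1,k)])
print(o['tcp_pos'],o['orientation'],o['contact_force'],o['torque'])
for i in range(1,k):
  if 3<st[i,4]<25:
    t,f=tilt(c,o['tcp_pos'],o['orientation'],ce[i]+[318,212]); T=R.from_euler('xyz',o['orientation'],degrees=True)
    G=np.array([0,0,.1555]); Q=R.from_euler('y',t[0],degrees=True)
    X=[o['tcp_pos']+T.apply(G+Q.apply([.065+s,0,.03])) for s in(-.017,0,.017)]; print(t,f,np.round(X,4))
E
```

```text
time_s: 19.52
tcp_pos: [0.555, -0.0527, 0.2732]
orientation: [179.9, 9.8, 14.1]
contact_force: [-11.7, -1.6, 9.2]
opening: 0.213
[(np.int32(254), array([340.        , 227.67716535])), (np.int32(7), array([330.        , 223.71428571])), (np.int32(17), array([319.29411765, 232.11764706]))]
[ 0.55499339 -0.05272463  0.27322953] [179.92601895   9.75633997  14.11282467] [-11.70910877  -1.59099702   9.19738044] [-0.27563899  1.76223026  0.02246919]
[18.31816932] [0.21681797 0.2203501 ] [[ 0.5799 -0.0467  0.0975]
 [ 0.5962 -0.0426  0.1   ]
 [ 0.6125 -0.0385  0.1025]]
[-13.53689093] [6.55773325 0.49347723] [[ 0.5608 -0.0515  0.0734]
 [ 0.5759 -0.0477  0.0667]
 [ 0.591  -0.0439  0.06  ]]
```

Static upward force at the bottom is now about 14 N, above the 8 N spring, and the face edge sits at 97 ± 1.5 mm, so the punch is on its stop. I lift and carry the mallet away.

```bash
python3 -m creep '[{"travel":[-4,0,-20],"angular":[0,0,0]},{"travel":[-10,0,-60],"angular":[0,0,0]},{"travel":[-18,0,-105],"angular":[0,0,0]},{"travel":[-22,0,-126],"angular":[0,0,0]},{"travel":[-22,0,-126],"angular":[0,0,0]},{"travel":[-22,0,-126],"angular":[0,0,0]}]'
python3 - <<'E'
from h import *
c=cap('side'); o=robot.get_obs()
g=cv2.cvtColor(c['image'],cv2.COLOR_RGB2GRAY)[180:206,318:346]; k,l,st,ce=blobs(g<110)
for i in range(1,k): print(st[i,4],ce[i]+[318,180],tilt(c,o['tcp_pos'],o['orientation'],ce[i]+[318,180]))
level(18.3,[.51,-.28,.10],20)
level(18.3,[.51,-.28,.003],20)
E
```

```text
time_s: 20.32
tcp_pos: [0.555, -0.0522, 0.397]
orientation: [-180.0, 9.8, 14.2]
contact_force: [-0.3, -0.5, -4.7]
opening: 0.218
155 [341.27741935 194.77419355] (array([38.09298193]), array([-3.31247624, -6.37106355]))
8 [331.125 192.875] (array([17.90511165]), array([0.35588597, 0.33522773]))
18 [320.27777778 199.88888889] (array([-8.526319]), array([6.90886685, 1.33325113]))
1 [330. 205.] (array([-21.4578659]), array([-2.95950536,  0.36258938]))
t 20.375 travel [-93.6 211.6 136.8] ang [-1.48 -8.44 -5.64] at [ 0.5551 -0.0522  0.3967] [-179.94    9.85   14.19] F [-0.1 -0.6 -5.3] op 0.213
t 20.375 travel [-77.  211.7 232.4] ang [-1.48 -8.44 -5.64] at [ 0.5551 -0.0522  0.3967] [-179.94    9.85   14.19] F [-0.1 -0.6 -5.3] op 0.213
```

```bash
python3 -m creep '[{"travel":[-20,25,0],"angular":[-0.2,-1,-0.7]},{"travel":[-45,65,0],"angular":[-0.5,-3,-2]},{"travel":[-75,110,10],"angular":[-0.8,-4.5,-3]},{"travel":[-95,155,40],"angular":[-1.2,-6.5,-4.3]},{"travel":[-95,190,80],"angular":[-1.4,-8,-5.3]},{"travel":[-94,208,115],"angular":[-1.5,-8.4,-5.6]},{"travel":[-94,212,132],"angular":[-1.5,-8.4,-5.6]},{"travel":[-94,212,137],"angular":[-1.5,-8.4,-5.6]},{"travel":[-94,212,137],"angular":[-1.5,-8.4,-5.6]},{"travel":[-94,212,137],"angular":[-1.5,-8.4,-5.6]}]'
python3 - <<'E'
from h import *
level(18.1,[.51,-.28,.003],20); level(18.1,[.51,-.28,-.001],20)
C=cap('top','t9.png'),cap('side','s9.png')
o=robot.get_obs()
for c in C:
  X=np.array([.51,-.28,.16]); p=pix(c,X)[0].astype(int); g=cv2.cvtColor(c['image'],cv2.COLOR_RGB2GRAY)[p[1]-9:p[1]+10,p[0]-9:p[0]+10]; k,l,st,ce=blobs(g<(70 if c is C[0] else 110))
  for i in range(1,k):
    if st[i,4]<30: print(pix(c,X),ce[i]+p-9,st[i,4],tilt(c,o['tcp_pos'],o['orientation'],ce[i]+p-9))
E
```

```text
time_s: 21.62
tcp_pos: [0.4954, -0.2856, 0.2811]
orientation: [179.7, 18.0, 20.0]
contact_force: [-0.3, 1.3, -3.0]
opening: 0.211
t 21.625 travel [30.  -0.7 95.7] ang [ 0.24 -0.09 -0.05] at [ 0.4954 -0.2856  0.2811] [179.75  18.01  19.95] F [-0.3  1.3 -3. ] op 0.211
t 21.625 travel [31.2 -0.7 99.5] ang [ 0.24 -0.09 -0.05] at [ 0.4954 -0.2856  0.2811] [179.75  18.01  19.95] F [-0.3  1.3 -3. ] op 0.211
[[372.13290747 176.8009792 ]] [368.5 168.5] 6 (array([27.01281535]), array([5.31657719, 5.06438948]))
[[372.13290747 176.8009792 ]] [363.5 172. ] 2 (array([14.98143689]), array([7.77262889, 4.82809485]))
[[372.13290747 176.8009792 ]] [371.  175.5] 6 (array([17.78003079]), array([0.78680246, 0.54542137]))
[[372.13290747 176.8009792 ]] [363.58333333 182.66666667] 12 (array([-7.07538591]), array([5.41739001, 0.54469655]))
[[372.13290747 176.8009792 ]] [369. 183.] 1 (array([-6.35580674]), array([0.02344485, 0.0027487 ]))
```

Level. Lower gently, slowing near the counter, and watch the force.

```bash
python3 -m creep '[{"travel":[6,-0.3,20],"angular":[0,0,0]},{"travel":[14,-0.7,45],"angular":[0,0,0]},{"travel":[22,-0.7,70],"angular":[0,0,0]},{"travel":[27,-0.7,85],"angular":[0,0,0]},{"travel":[28.5,-0.7,91],"angular":[0,0,0]},{"travel":[29.4,-0.7,93.5],"angular":[0,0,0]},{"travel":[29.8,-0.7,95],"angular":[0,0,0]},{"travel":[30,-0.7,96],"angular":[0,0,0]},{"travel":[30,-0.7,96],"angular":[0,0,0]}]'
python3 - <<'E'
from h import *
level(18.1,[.51,-.28,0],20)
E
```

```text
time_s: 22.85
tcp_pos: [0.4936, -0.2861, 0.1791]
orientation: [179.9, 18.1, 19.9]
contact_force: [0.6, -0.5, -4.2]
opening: 0.212
t 22.85 travel [ 1.2 -0.1  1. ] ang [ 0.12 -0.   -0.06] at [ 0.4936 -0.2861  0.1791] [179.86  18.1   19.93] F [ 0.6 -0.5 -4.2] op 0.212
```

```bash
python3 -m creep '[{"travel":[0.2,0,0.5],"angular":[0,0,0]},{"travel":[0.3,0,1],"angular":[0,0,0]},{"travel":[0.3,0,1],"angular":[0,0,0]}]'; python3 -m creep '[{"travel":[0.2,0,0.5],"angular":[0,0,0]},{"travel":[0.3,0,1],"angular":[0,0,0]},{"travel":[0.3,0,1],"angular":[0,0,0]}]'
```

```text
time_s: 23.22
tcp_pos: [0.4935, -0.2862, 0.1784]
orientation: [179.8, 18.1, 19.9]
contact_force: [-3.2, -0.1, 0.9]
opening: 0.207
time_s: 23.6
tcp_pos: [0.4935, -0.2864, 0.1778]
orientation: [179.8, 18.1, 19.9]
contact_force: [-7.3, 0.9, 6.9]
opening: 0.214
```

```bash
python3 -m creep '[{"travel":[-0.1,0,-0.4],"angular":[0,0,0]},{"travel":[-0.1,0,-0.4],"angular":[0,0,0]}]' - 20 && python3 -m creep '[{"travel":[0,0,0],"angular":[0,0,0]},{"travel":[0,0,0],"angular":[0,0,0]},{"travel":[0,0,0],"angular":[0,0,0]},{"travel":[0,0,0],"angular":[0,0,0]},{"travel":[0,0,0],"angular":[0,0,0]},{"travel":[0,0,0],"angular":[0,0,0]}]' 80 && python3 -m creep '[{"travel":[-3,0,-10],"angular":[0,0,0]},{"travel":[-9,0,-28],"angular":[0,0,0]},{"travel":[-20,0,-60],"angular":[0,0,0]},{"travel":[-50,0,-100],"angular":[0,0,0]},{"travel":[-90,0,-140],"angular":[0,0,0]},{"travel":[-120,0,-160],"angular":[0,0,0]},{"travel":[-120,0,-160],"angular":[0,0,0]},{"travel":[-120,0,-160],"angular":[0,0,0]}]'
python3 - <<'E'
from h import *
c=cap('top');d=cap('side')
I=np.hstack([cv2.resize(c['image'][150:350,290:490],(400,400),interpolation=2),cv2.resize(d['image'][110:310,240:440],(400,400),interpolation=2)])
cv2.imwrite('pics/m10.png',np.clip(I[...,::-1]*1.5,0,255).astype('uint8'))
a=cv2.imread('pics/side1.png').astype(int);b=d['image'][...,::-1].astype(int)
for n,(u,v) in dict(jar=(275,390),bowl=(277,226),pot=(384,155)).items(): print(n,abs(a-b)[v-22:v+22,u-20:u+20].mean())
E
```

```text
time_s: 23.85
tcp_pos: [0.4935, -0.2863, 0.178]
orientation: [179.8, 18.1, 19.9]
contact_force: [-6.2, 0.5, 4.8]
opening: 0.213
time_s: 24.6
tcp_pos: [0.4935, -0.2861, 0.1771]
orientation: [179.9, 18.1, 19.9]
contact_force: [-0.0, -1.4, 0.6]
opening: 0.686
time_s: 25.6
tcp_pos: [0.4331, -0.3074, 0.3662]
orientation: [179.9, 18.1, 20.0]
contact_force: [0.7, -0.3, -0.8]
opening: 0.688
jar 3.290909090909091
bowl 2.7768939393939394
pot 6.337878787878788
```

View pics/m10.png

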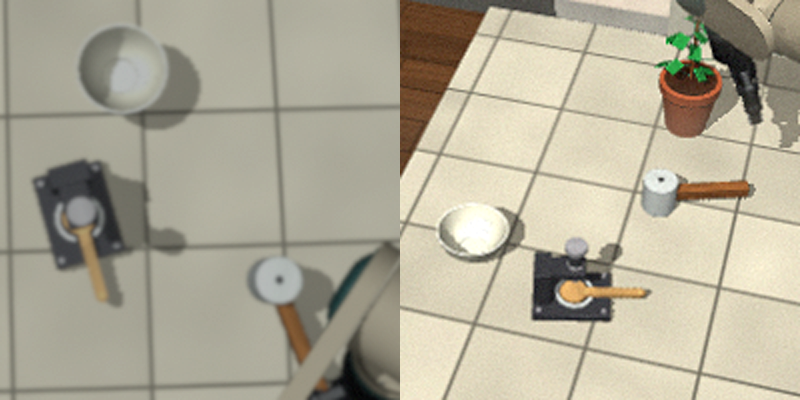

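The mallet stands upright at (280,278) in the top panel, clear of the stamp. The tag is still in the nest, the punch is back up, and the bowl and pot stand where they were. Handing in.

```bash
python3 -c "
from cell import robot
o=robot.get_obs();print(o['time_s'],abs(o['dq']).max());print(robot.finish_job())"
```

```text
25.7 0.39760134737830233
the job is handed in; nothing more can be done
None
```

The job is done and handed in at 25.7 s. The tag is in the nest, the punch was driven down with the mallet, and the mallet is back on the counter clear of the stamp.

- **Tag:** I gripped it by the stem, laid it in the nest with the stem out through the gap, and let go. The last picture shows it still there.
- **First blow (about 0.4 m/s):** the mallet tilted about 10° in the grip. By my geometry the punch, measured at rest afterwards, was about 5 mm short of its stop, so I could not confirm that this blow drove it fully down.
- **Second blow (about 0.4 m/s):** I pitched the tool to level the striking face and struck again with about 10 mm of overdrive. At the bottom the mallet's face measured 97.5 mm, give or take about 1.5 mm; the cap is at 96.5 mm on the stop. The upward force was about 14 N, more than the 8 N spring, which fits the punch being on its stop. These are indirect signs, because the punch joint itself could not be read. The mallet slipped a further 8° in the grip.
- **Mallet:** I set it down level, pressing with about 11 N, and released it. It stands upright, and the gripper is well clear of it.
- **Bystanders:** side-camera differences against the first picture were small for the jar (3.3) and bowl (2.8). The pot's was larger (6.3), probably from the arm and its shadow nearby, and it looks unmoved in the picture.

The two cameras disagreed by 2–3 mm in y, so I used their average. Triangulated heights came out 3–7 mm low, so I took heights from contact instead.

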